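# Ease the rolling pin out of the half-covered box

### The job

Take the dark wooden rolling pin out of the half-covered utensil box: it is longer than the opening, so tilt it and draw it out, its uncovered end first, without forcing or knocking the box. Then hold it level over the middle of the chopping board, clear of the board by about 5 to 15 cm, and finish still holding it there. Leave the other things alone.

Things in the scene. Friction and masses are not known exactly. Their poses are not given: they have to be found in the camera images.
- utensil_box: Light wooden box, fixed on the worktop, 182 (x) by 278 (y) by 80 mm; it stands left or right, the board on the other side. Origin: centre of its underside, z up, y along its length. Its +y half has a white cover; its -y half is open (opening 166 mm in x, 145 mm in y: -131 to +14). Walls 8 mm thick; the -y end wall is 68 mm high, the others 74 mm.
- box_floor (a point): Middle of the box's floor, box frame (0, 0, 8) mm; inside 166 by 262 mm. Two cork rests cross the floor at box y = -85 and +65 mm, 8 mm wide in y, shaped as a shallow V: top at box z = 14 mm in the middle (x = 0), rising to 20 mm at x = 30 mm either side, so that the pin lies centred but rolls sideways under a light push.
- cover_edge (a point): Middle of the cover's free edge, on its top face: box frame (0, +14, 80) mm. The white cover is fixed, 6 mm thick (underside at box z = 74 mm) and spans box y = +14 to +139 mm over the full width.
- open_end_rim (a point): Middle of the top outer edge of the low end wall at the open end: box frame (0, -139, 68) mm.
- rolling_pin: Loose dark wooden rolling pin, 240 mm long (its y axis), 30 mm thick over the middle 176 mm, 16 mm at the ends; 0.10 to 0.21 kg. Origin: its centre, also its centre of mass. It starts on the rests along the box's y, centre 29 mm above the worktop, same way round as the box, +y half under the cover. Can be gripped across its width, e.g. 45 mm from its centre towards -y.
- pin_near_end (a point): Centre of the pin's end face at its own y = -120 mm (the end in the open half at the start).
- pin_covered_end (a point): Centre of the pin's end face at its own y = +120 mm (the end under the cover at the start).
- board: Brown wooden chopping board, 220 (x) by 320 (y) by 21 mm, fixed flat on the worktop. Origin: centre of its underside; its top is at z = 21 mm.
- mug: White mug with dark dots, 82 by 114 by 91 mm, loose bystander at the left. Origin: centre of its underside.
- candle: Small red tea candle in a metal cup, 38 mm wide, 15 mm high, loose bystander at the left. Origin: centre of its underside.
- timer: Red and white kitchen timer, 64 mm wide, 55 mm high, loose bystander at the right. Origin: centre of its underside.
- opener: Bottle opener with a yellow handle, 174 by 41 by 20 mm, lying loose at the right as a bystander. Origin: centre of its underside.

How it is judged:
On the way, in this order (a step that is already met when the one before it is completed fails the run):
1. The pin slants out of the opening: its near end is above the box, its other end still below the cover (z of pin_near_end in the frame of utensil_box above 0.085 m and z of pin_covered_end in the frame of utensil_box below 0.07 m), for 0.1 s.
2. The whole pin is out, both ends above the box, held by the fingers (z of each of pin_near_end, pin_covered_end in the frame of utensil_box above 0.1 m and contact force between rolling_pin and the fingers above 1 N), for 0.2 s.
At the end, for the whole second after the job is handed in: The pin is held still by the fingers, level within 15 degrees, its centre within 60 mm (along x) and 80 mm (along y) of the board's centre and its centre line 45 to 199 mm above the board's top, touching neither board nor box (x of rolling_pin in the frame of board between -0.06 and 0.06 m and y of rolling_pin in the frame of board between -0.08 and 0.08 m and z of rolling_pin in the frame of board between 0.066 and 0.22 m and angle between rolling_pin's own y axis and vertical between 1.31 and 1.83 rad and contact force between rolling_pin and the fingers above 1 N and contact force between rolling_pin and board below 0.2 N and contact force between rolling_pin and utensil_box below 0.2 N and linear speed of rolling_pin below 0.05 m/s); the arm keeps its last pose, push and grip.
It fails at once if The pin is forced against the box with more than 30 N (contact force between rolling_pin and utensil_box above 30 N).
It fails at once if The robot pushes the box with more than 30 N (contact force between utensil_box and the arm above 30 N).
It fails at once if The fingers push the box with more than 30 N (contact force between utensil_box and the fingers above 30 N).
It fails at once if A bystander (mug, candle, timer, opener) is displaced by more than 30 mm (distance of any of mug, candle, timer, opener from where it was at the start of the episode above 0.03 m).
It also fails if it takes over 45 s, if anything falls off the work surface, if the arm or the gripper's body presses on something with over 40 N, if the wrist force passes 120 N, or if a joint passes its speed limit or range.

### The arm

A 6-joint arm with a two-finger parallel gripper is mounted at the origin on a cart in front of the work surface, level with it; the furniture and walls round the work are solid. World frame = base frame: x ahead of the robot, y to its left, z up, the work surface at z = 0. Lengths are in m, angles in rad, forces in N, time in s.
With the tool pointing down it reaches from about 0.3 to 0.875 m from the base axis. Payload 6.4 kg.
Tool frame: the origin (TCP) lies on the mounting face of the last link; the fingertips stand 173 mm ahead of it and the grasp point (between the pads) lies 155 mm ahead of it (ctrl.tip_reach is the distance from the TCP to the fingertips, in m); z points along the fingers, y is the line along which they close (so a half turn about z gives the same grasp; the last joint's range is limited). The gripper opens to 85 mm and grips with 20 to 120 N. Pads are 22 mm wide; open, the fingers measure 114 mm over their backs; the gripper's body (76 mm by 85 mm) begins 54 mm behind the grasp point. The pads swing forward as they close: fully open they stand 13 mm farther back than shut.
Start: joints at [-1.335, 0.181, 1.607, -0, 1.354, -0.206], TCP at [0.246, -0.52, 0.405] pointing down, gripper open.
Joint ranges: [-2.99, 2.99], [-0.89, 2.07], [0.3, 2.58], [-1.14, 4.28], [0, 2.63], [-3.12, 3.12]. Speed limits (rad/s): [2.57, 2.57, 3.01, 3.14, 3.14, 3.14].

### API

Orientations are given as a unit quaternion [w, x, y, z].
In Python, from bench import ctrl gives the robot as it stands.
- The arm moves only by the shell command python3 -m pendant 'ROWS'. ROWS is JSON, a list that holds one entry, the list of rows, each a list of 7 numbers: the opening, from 0 (shut) to 1 (fully open), then the shift along the tool's x, y, z in mm, then the turn, a rotation vector about the tool's x, y, z in rad. A call has 1 to 5 rows; each row is the pose to reach, as a shift and turn from the pose commanded when the call began, along the tool's axes at that moment; what a row does not reach only later rows make up. A row lasts 1/12 s, in which the tool goes at most 41.7 mm and 7.16 degrees, less where a joint would pass 70% of its speed; a pose out of reach is approached as far as the arm can. A call with a gripper value outside its range is refused whole. The fingers move at their own pace and stop on an object; the grip force is fixed at half the most. Time passes only in rows, so rows that repeat a pose let the fingers close. It gives the time, the measured TCP pose, the force, the opening and the grip force at its end, in the units of the state.
- ctrl.get_obs(): the state, without advancing time (a new reading comes with each control period).
- ctrl.camera(name): name is "side" or "top"; returns the picture (420x560x3 uint8, red, green, blue); there is no depth.
- ctrl.camera_params(name): a dict with "mtx" (3x3 intrinsics, pixels), "world_from_camera" (4x4, takes a point from camera to world coordinates). Camera axes: x right, y down, z forward; pixel columns grow to the right and rows downward; lengths in m; the calibration is good to about 2 mm. A picture is of the moment at which its call begins. camera_params takes no time and is no camera call.
- ctrl.hand_in(): hands the job in; it is judged then, once.
Trained networks look in the newest picture that a camera, given by its name, has taken for a name from the list of things; names that differ only in an ending like _2 or _b are one class to them, and where a whole thing is asked for, a point or a joint stands for the part that bears it (a point fixed in the world has none). Each returns a list of dicts, best first, with "confidence" (0 to 1); they miss things now and then, are a little off and sometimes report something else, mostly with a low value. They report only what shows in the picture. A call takes as long as a camera call.
- ctrl.boxes_of(camera, name): "point" ([column, row] as shares, 0 to 1, of the picture: columns of its width, rows of its height, amid what is visible of it).
The state is a dict: "time_s": time; "q": joint angles; "dq": joint speeds; "joint_efforts": joint torques, N m; "eef_pos": TCP position; "eef_rot": TCP orientation; "wrist_force": force on the tool from outside, world axes, zero at the start; "torque": the same for the moment, N m; "opening": opening from 0.0 (shut) to 1.0 (fully open); "grasp_force": force on a finger pad.
Only numpy, scipy, OpenCV 4.12 (cv2) and the standard library are available. Lean on these libraries where they do the work, as an engineer would, in place of code of your own. Each camera call takes 0.05 s, during which the arm holds its last target. There are 200 camera calls.

## Working session

There is one attempt and no reset: what is moved stays moved. The work goes in short steps, Python scripts to look and compute and a shell command to move; the robot and the scene stay as the last step left them, time stands still between calls to the robot, and variables do not carry over. Pictures are saved under pics/ and viewed, at most 10 in all, crops included, and the job is handed in when it is done.

```bash
mkdir -p pics; cat > h.py <<'E'
import numpy as np, cv2
from bench import ctrl
from scipy.spatial.transform import Rotation as R
def ray(cam,uv):
    p=ctrl.camera_params(cam);K=np.array(p['mtx']);T=np.array(p['world_from_camera'])
    d=T[:3,:3]@np.linalg.inv(K)@[uv[0],uv[1],1];return T[:3,3],d
def atz(cam,uv,z):
    o,d=ray(cam,uv);return o+d*(z-o[2])/d[2]
def proj(cam,P):
    p=ctrl.camera_params(cam);K=np.array(p['mtx']);T=np.linalg.inv(np.array(p['world_from_camera']))
    c=T[:3,:3]@np.array(P)+T[:3,3];c=K@c;return c[:2]/c[2]
def snap(cam,fn):
    im=ctrl.camera(cam);cv2.imwrite('pics/'+fn,im[:,:,::-1]);return im
E
python3 - <<'E'
from h import *
for c in ('top','side'):
    snap(c,c+'0.png')
    for n in ['utensil_box','cover_edge','open_end_rim','rolling_pin','pin_near_end','board','mug','candle','timer','opener']:
        r=ctrl.boxes_of(c,n)[:1]
        for b in r:
            uv=np.array(b['point'])*[560,420]; print(c,n,uv.round(),round(b['confidence'],2),atz(c,uv,{'cover_edge':.08,'open_end_rim':.068,'utensil_box':.05,'rolling_pin':.029,'pin_near_end':.029}.get(n,.02)).round(3))
    print(ctrl.camera_params(c))
o=ctrl.get_obs();print({k:np.round(v,3) for k,v in o.items()})
E
```

```text
top utensil_box [357. 193.] 0.89 [ 0.472 -0.258  0.05 ]
top cover_edge [353. 196.] 0.84 [ 0.459 -0.236  0.08 ]
top open_end_rim [354. 195.] 0.7 [ 0.463 -0.245  0.068]
top rolling_pin [369. 200.] 0.72 [ 0.451 -0.296  0.029]
top pin_near_end [364. 203.] 0.7 [ 0.443 -0.279  0.029]
top board [211. 220.] 0.58 [0.442 0.218 0.02 ]
top mug [104. 244.] 0.8 [0.401 0.563 0.02 ]
top candle [142. 265.] 0.54 [0.322 0.448 0.02 ]
top timer [428. 180.] 0.77 [ 0.498 -0.5    0.02 ]
top opener [439. 208.] 0.51 [ 0.4   -0.519  0.02 ]
{'mtx': array([[457.97344225,   0.        , 278.65629675],
       [  0.        , 457.97344225, 211.23216987],
       [  0.        ,   0.        ,   1.        ]]), 'world_from_camera': array([[-0.10991353, -0.97383982,  0.19888445,  0.15218374],
       [-0.99393062,  0.10861078, -0.01748213,  0.02364552],
       [-0.0045762 , -0.19959886, -0.97986701,  1.4731421 ],
       [ 0.        ,  0.        ,  0.        ,  1.        ]])}
side utensil_box [326. 252.] 0.76 [ 0.415 -0.3    0.05 ]
side cover_edge [326. 251.] 0.63 [ 0.387 -0.333  0.08 ]
side open_end_rim [326. 255.] 0.57 [ 0
[... 620 characters left out ...]
008],
       [-0.49482162, -0.3905312 ,  0.77629695, -1.40195385],
       [ 0.02353726, -0.89902317, -0.43726805,  0.88752675],
       [ 0.        ,  0.        ,  0.        ,  1.        ]])}
{'time_s': np.float64(1.1), 'q': array([-1.335,  0.181,  1.607, -0.   ,  1.354, -0.206]), 'dq': array([-0.   ,  0.001, -0.001, -0.001,  0.003, -0.   ]), 'joint_efforts': array([-0.0000e+00, -4.4485e+01, -3.5169e+01, -0.0000e+00,  1.0000e-03,
       -0.0000e+00]), 'eef_pos': array([ 0.246, -0.52 ,  0.405]), 'eef_rot': array([-0.   ,  0.976,  0.219, -0.   ]), 'wrist_force': array([ 0.129, -0.199, -0.159]), 'torque': array([0.022, 0.014, 0.063]), 'grasp_force': np.float64(0.0), 'opening': np.float64(0.999)}
```

View pics/top0.png

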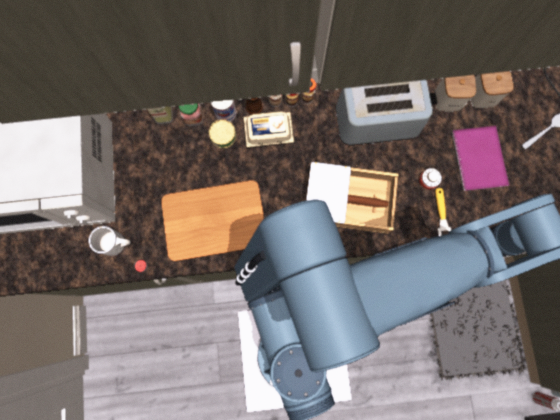

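View pics/side0.png

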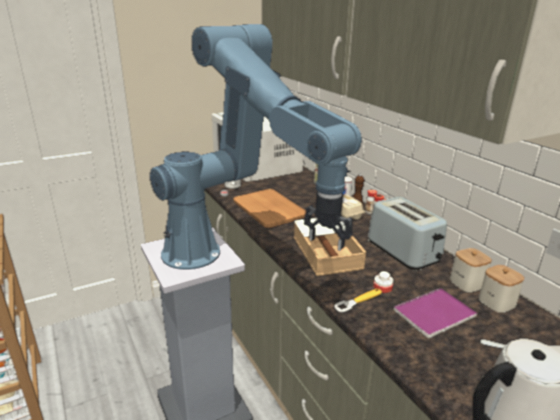

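The top view shows the box at pixels (305–398, 163–230). Its white cover is on the left (world +y) and the dark pin sticks out to the right (350–388, 201). The board is centred near (213, 220). Next I'll zoom in on the box.

```bash
python3 - <<'E'
from h import *
im=cv2.imread('pics/top0.png')
cv2.imwrite('pics/crop0.png',cv2.resize(im[155:240,295:405],None,fx=7,fy=7,interpolation=cv2.INTER_CUBIC))
hsv=cv2.cvtColor(im,cv2.COLOR_BGR2HSV)
m=cv2.inRange(hsv,(5,90,120),(20,255,255)); m[:170]=0;m[270:]=0;m[:,:155]=0;m[:,275:]=0
m=cv2.morphologyEx(m,cv2.MORPH_OPEN,np.ones((3,3)))
c=max(cv2.findContours(m,0,2)[0],key=cv2.contourArea)
ap=cv2.approxPolyDP(c,5,True)[:,0]
for a in ap: print(a,atz('top',a,.021).round(3))
E
```

```text
[257 183] [0.549 0.058 0.021]
[163 195] [0.542 0.367 0.021]
[168 258] [0.335 0.363 0.021]
[244 248] [0.34  0.121 0.021]
[263 218] [0.43  0.05  0.021]
```

View pics/crop0.png

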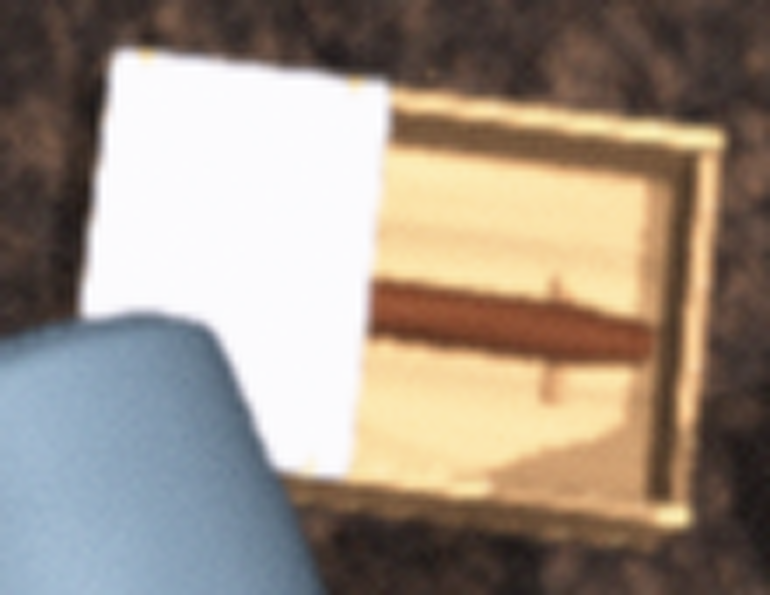

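```bash
cat >> h.py <<'E'
def w(b,P):  # pose (x,y,yaw), local->world
    c,s=np.cos(b[2]),np.sin(b[2]);return np.array([b[0]+c*P[0]-s*P[1],b[1]+s*P[0]+c*P[1],P[2]])
E
python3 - <<'E'
from h import *
from scipy.optimize import least_squares
s=lambda u,v:np.array([295+(u+.5)/7-.5,155+(v+.5)/7-.5])
L=[((.091,.139,.08),s(113,50)),((.091,.014,.08),s(390,82)),((-.091,.014,.08),s(350,478)),((.091,-.139,.071),s(725,130)),((-.091,-.139,.071),s(690,525))]
f=lambda b:np.concatenate([proj('top',w(b,P))-q for P,q in L])
r=least_squares(f,[.47,-.25,0]);print(r.x.round(4),np.degrees(r.x[2]),r.fun.round(2))
b=r.x
print('pin end exp',w(b,(0,-.12,.029)).round(4),'pin end meas',atz('top',s(655,342),.029).round(4), 'pin axis at cover',atz('top',s(370,312),.029).round(4), w(b,(0,0.0,.029)).round(4))
print(proj('side',w(b,(-.091,-.139,.068))),proj('side',w(b,(.091,-.139,.068))))
# board
pts=[((.11,-.16,.021),(257,183)),((.11,.16,.021),(163,195)),((-.11,.16,.021),(168,258))]
g=lambda b:np.concatenate([proj('top',w(b,P))-q for P,q in pts])
r=least_squares(g,[.44,.21,0]);print('board',r.x.round(4),r.fun.round(1))
o=ctrl.get_obs();Rt=R.from_quat(np.roll(o['eef_rot'],-1));print(Rt.as_matrix().round(3))
E
```

```text
[ 0.4617 -0.2343 -0.2393] -13.712080718506428 [ 0.28 -0.01 -0.04  0.24 -0.1  -0.17 -0.29  0.11  0.15 -0.14]
pin end exp [ 0.4332 -0.3509  0.029 ] pin end meas [ 0.4317 -0.3559  0.029 ] pin axis at cover [ 0.4603 -0.2275  0.029 ] [ 0.4617 -0.2343  0.029 ]
[316.7527882  259.48006083] [364.72800125 252.87362875]
board [0.44   0.2087 0.0136] [ 2.2 -1.3 -1.1 -1.5 -1.1  2.5]
[[ 0.904  0.428 -0.   ]
 [ 0.428 -0.904  0.   ]
 [-0.    -0.    -1.   ]]
```

```bash
cat >> h.py <<'E'
b=np.array([.4617,-.2343,-.2393]); bo=(-.003,-.0035) # pin start offset (box frame) as measured
def go(gp,tilt,a=b,frame=True):
    """row to bring grasp point to gp (in frame a: x,y,z), tool y along frame x, tilted by tilt deg (near end up)"""
    o=ctrl.get_obs();Rt=R.from_quat(np.roll(o['eef_rot'],-1))
    Rg=R.from_euler('z',a[2])*R.from_matrix([[0,1,0],[1,0,0],[0,0,-1]])*R.from_rotvec([0,-np.radians(tilt),0])
    t=w(a,gp)-Rg.apply([0,0,.155])
    s=Rt.inv().apply(t-o['eef_pos'])*1000;rv=(Rt.inv()*Rg).as_rotvec()
    print('shift',s.round(1),'rot',rv.round(3),'rows>=',round(max(np.linalg.norm(s)/41.7,np.degrees(np.linalg.norm(rv))/7.16),1))
def where(a=b):
    o=ctrl.get_obs();Rt=R.from_quat(np.roll(o['eef_rot'],-1));g=o['eef_pos']+Rt.apply([0,0,.155])
    c,s=np.cos(a[2]),np.sin(a[2]);d=g-[a[0],a[1],0]
    x=Rt.apply([1,0,0]);print('t',round(o['time_s'],2),'grasp local mm',(1000*np.array([c*d[0]+s*d[1],-s*d[0]+c*d[1],d[2]])).round(1),'tilt',np.degrees(np.arcsin(-x[2])).round(1),'F',np.round(o['wrist_force'],1),'open',round(float(o['opening']),2),'gf',round(float(o['grasp_force']),1),'q',np.round(o['q'],2))
E
python3 -c "
from h import *
where();go((-.001,-.049,.15),0)"
```

```text
t 1.1 grasp local mm [-142.  -328.5  249.7] tilt 0.0 F [ 0.1 -0.2 -0.2] open 1.0 gf 0.0 q [-1.34  0.18  1.61 -0.    1.35 -0.21]
shift [ 285.6 -128.4   99.7] rot [-0.   -0.   -0.89] rows>= 7.9
```

```bash
python3 -m pendant '[[[1,286,-128,100,0,0,-0.89],[1,286,-128,100,0,0,-0.89],[1,286,-128,100,0,0,-0.89],[1,286,-128,100,0,0,-0.89],[1,286,-128,100,0,0,-0.89]]]'; python3 -c "
from h import *
where();go((-.001,-.049,.15),0)"
```

```text
time_s: 1.52
eef_pos: [0.3758, -0.3676, 0.341]
eef_rot: [0.0, 0.86, 0.511, 0.0]
wrist_force: [0.4, 0.1, 0.4]
opening: 1.002
grasp_force: 0.0
t 1.52 grasp local mm [ -51.8 -149.9  186. ] tilt 0.0 F [0.4 0.1 0.4] open 1.0 gf 0.0 q [-1.    0.14  1.79  0.    1.21 -0.5 ]
shift [110.5  23.3  36. ] rot [ 0.001  0.    -0.259] rows>= 2.8
```

```bash
python3 -m pendant '[[[1,110,23,36,0,0,-0.26],[1,110,23,36,0,0,-0.26],[1,110,23,36,0,0,-0.26],[1,110,23,36,0,0,-0.26],[1,110,23,36,0,0,-0.26]]]'; python3 -c "
from h import *
where();go((-.001,-.049,.034),0)
ims=[]
for c in('top','side'):
    im=snap(c,c+'1.png');u=proj(c,w(b,(0,-.05,.05))).astype(int);print(c,u)
    ims.append(cv2.resize(im[u[1]-50:u[1]+50,u[0]-60:u[0]+60,::-1],None,fx=6.6,fy=6,interpolation=cv2.INTER_CUBIC)[:, :])
cv2.imwrite('pics/c1.png',cv2.resize(np.hstack(ims),(800,600*1//2+0)) if 0 else cv2.resize(ims[1],(720,600)))
s=proj('side',w(b,(0,-.12,.029)));print('pin end exp',s,u)
for n in ['rolling_pin','pin_near_end']:
    print(n,[ (np.array(r['point'])*[560,420],r['confidence']) for r in ctrl.boxes_of('side',n)[:2]])
"
```

```text
time_s: 1.93
eef_pos: [0.449, -0.2822, 0.3046]
eef_rot: [-0.001, 0.787, 0.617, -0.0]
wrist_force: [0.3, -0.7, 0.9]
opening: 0.999
grasp_force: 0.0
t 1.93 grasp local mm [ -1.2 -49.4 149.6] tilt -0.0 F [ 0.3 -0.7  0.9] open 1.0 gf 0.0 q [-0.79  0.2   1.81 -0.    1.14 -0.54]
shift [  0.4   0.2 115.6] rot [-0.001 -0.001 -0.001] rows>= 2.8
top [366 198]
side [331 247]
pin end exp [338.21265755 262.60607498] [331 247]
rolling_pin [(array([325.192, 243.096]), 0.75)]
pin_near_end [(array([326.088, 245.49 ]), 0.72)]
```

View pics/c1.png

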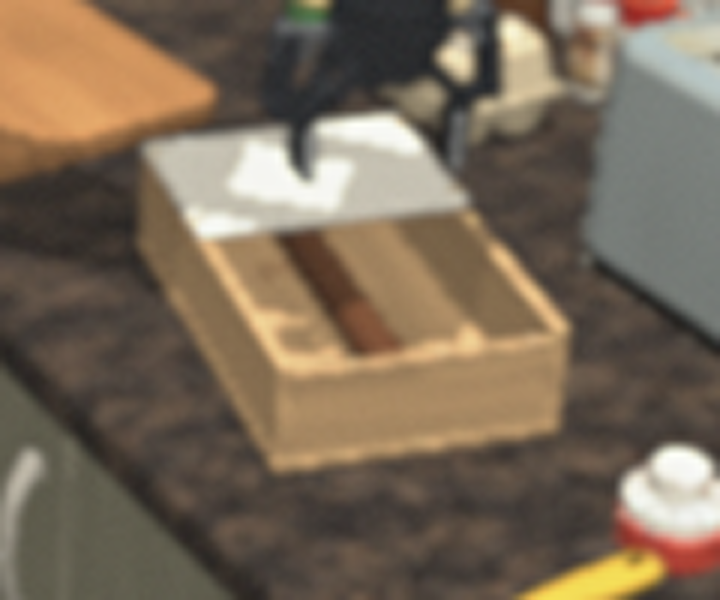

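The side crop agrees with the fitted box pose to within about 1 px: the rim corners are at (318, 259) and (366, 252). The pin lies centred and runs along the box, so I'll descend.

```bash
python3 -m pendant '[[[1,0,0,40,0,0,0],[1,0,0,75,0,0,0],[1,0,0,100,0,0,0],[1,0,0,116,0,0,0],[1,0,0,116,0,0,0]]]'; python3 -c "
from h import *
where()"; python3 -m pendant '[[[0.6,0,0,0,0,0,0],[0.45,0,0,0,0,0,0],[0.3,0,0,0,0,0,0],[0,0,0,0,0,0,0],[0,0,0,0,0,0,0]]]';python3 -m pendant '[[[0,0,0,0,0,0,0],[0,0,0,0,0,0,0],[0,0,0,0,0,0,0]]]'; python3 -c "
from h import *
where()"
```

```text
time_s: 2.55
eef_pos: [0.4462, -0.2839, 0.1861]
eef_rot: [-0.003, 0.789, 0.615, -0.0]
wrist_force: [-1.7, 0.4, 0.8]
opening: 1.001
grasp_force: 0.0
t 2.55 grasp local mm [ -4.2 -51.4  31.1] tilt -0.2 F [-1.7  0.4  0.8] open 1.0 gf 0.0 q [-0.79  0.39  1.85 -0.    0.91 -0.54]
time_s: 2.97
eef_pos: [0.449, -0.2846, 0.1912]
eef_rot: [0.002, 0.788, 0.616, 0.0]
wrist_force: [1.7, 0.7, 6.1]
opening: 0.329
grasp_force: 58.6
time_s: 3.22
eef_pos: [0.4491, -0.2846, 0.1912]
eef_rot: [0.002, 0.788, 0.616, 0.0]
wrist_force: [1.6, 0.3, 4.9]
opening: 0.329
grasp_force: 58.9
t 3.22 grasp local mm [  0.2 -52.1  36.2] tilt 0.1 F [1.6 0.3 4.9] open 0.33 gf 58.9 q [-0.79  0.38  1.85  0.    0.91 -0.54]
```

```bash
cat > plan.py <<'E'
from h import *
S,D=.1686,.007
W=[(116.5,29,0),(110,29,4),(105,26,10),(100,25,16),(80,28,20),(50,34,26),(25,42,32),(0,55,36),(-25,75,36),(-45,130,36)]
def grasp(ye,ze,a):
    a=np.radians(a);return np.array([ye-S*1e3*np.cos(a)+D*1e3*np.sin(a), ze+S*1e3*np.sin(a)+D*1e3*np.cos(a)])
def poly(ye,ze,a,pts):
    a=np.radians(a);u=np.array([-np.cos(a),np.sin(a)]);n=np.array([np.sin(a),np.cos(a)])
    return np.array([[ye,ze]+s*u+h*n for s,h in pts],np.float32)
pin=[(0,-8),(32,-8),(32,-15),(208,-15),(208,-8),(240,-8),(240,8),(208,8),(208,15),(32,15),(32,8),(0,8)]
g=S*1e3;k=D*1e3
fing=[(g-12,k-18),(g+12,k-18),(g+12,k+54),(g+43,k+54),(g+43,k+160),(g-43,k+160),(g-43,k+54),(g-12,k+54)]
obs={'cover':[(14,74),(139,74),(139,80),(14,80)],'low':[(-139,0),(-131,0),(-131,68),(-139,68)],'floor':[(-131,0),(131,0),(131,8),(-131,8)],'far':[(131,0),(139,0),(139,74),(131,74)],'r1':[(-89,8),(-81,8),(-81,14),(-89,14)],'r2':[(61,8),(69,8),(69,14),(61,14)]}
def dens(p): 
    p=np.array(p,np.float32);q=np.roll(p,-1,0);return np.concatenate([p+(q-p)*t for t in np.linspace(0,1,60,endpoint=False)])
def clr(P,O):
    P=P.reshape(-1,1,2);O=np.array(O,np.float32)
    return min(min(-cv2.pointPolygonTest(P,tuple(map(float,x)),True) for x in dens(O)),min(-cv2.pointPolygonTest(O.reshape(-1,1,2),tuple(map(float,x)),True) for x in dens(P[:,0])))
if __name__=='__main__':
  for i,(A,B) in enumerate(zip(W,W[1:])):
    m={}
    for t in (.5,1.):
        c=np.array(A)*(1-t)+np.array(B)*t
        for nm,ob in obs.items():
            for q,pp in(('p',pin),('f',fing)):m[q+nm]=min(m.get(q+nm,99),clr(poly(*c,pp),ob))
    m={k_:round(float(v)) for k_,v in sorted(m.items(),key=lambda z:z[1])[:4]}
    print(i+1,B,'grasp',grasp(*B).round(),'near z',round(B[1]+240*np.sin(np.radians(B[2]))),m)
E
python3 plan.py
```

```text
1 (110, 29, 4) grasp [-58.  48.] near z 46 {'plow': 1, 'pr2': 2, 'pr1': 7, 'pfloor': 7}
2 (105, 26, 10) grasp [-60.  62.] near z 68 {'plow': -2, 'pr2': 3, 'pfloor': 9, 'pcover': 16}
3 (100, 25, 16) grasp [-60.  78.] near z 91 {'plow': 3, 'pr2': 4, 'pcover': 8, 'pfloor': 9}
4 (80, 28, 20) grasp [-76.  92.] near z 110 {'pcover': 6, 'pr2': 9, 'pfloor': 11, 'plow': 20}
5 (50, 34, 26) grasp [-98. 114.] near z 139 {'pcover': 5, 'pr2': 10, 'pfloor': 16, 'plow': 28}
6 (25, 42, 32) grasp [-114.  137.] near z 169 {'pcover': 5, 'pfloor': 23, 'pr2': 32, 'plow': 40}
7 (0, 55, 36) grasp [-132.  160.] near z 196 {'pcover': 14, 'pfloor': 34, 'plow': 49, 'flow': 59}
8 (-25, 75, 36) grasp [-157.  180.] near z 216 {'pcover': 22, 'pfloor': 51, 'plow': 52, 'pr1': 67}
9 (-45, 130, 36) grasp [-177.  235.] near z 271 {'pcover': 53, 'plow': 69, 'pfloor': 88, 'pr1': 92}
```

```bash
sed -i 's/^W=.*/W=[(116.5,29,0),(118,30,4),(118,28,9.5),(117,25,15),(105,24.5,16.5),(80,26,19),(50,32,22),(25,38,26),(0,50,28),(-25,75,28),(-40,130,24)]/' plan.py; cat >> plan.py <<'E'
  o=ctrl.get_obs();Rt=R.from_quat(np.roll(o['eef_rot'],-1))
  for B in W[1:]:
    y,z=grasp(*B)/1e3;print(B,end=' ');go((0.0,y,z),B[2])
E
python3 plan.py
```

```text
1 (118, 30, 4) grasp [-50.  49.] near z 47 {'pr2': 2, 'pr1': 7, 'pfloor': 8, 'plow': 8}
2 (118, 28, 9.5) grasp [-47.  63.] near z 68 {'pr2': 6, 'plow': 10, 'pfloor': 10, 'pfar': 12}
3 (117, 25, 15) grasp [-44.  75.] near z 87 {'pcover': 6, 'pr2': 8, 'pfloor': 9, 'pfar': 12}
4 (105, 24.5, 16.5) grasp [-55.  79.] near z 93 {'pr2': 5, 'pcover': 6, 'pfloor': 9, 'plow': 17}
5 (80, 26, 19) grasp [-77.  88.] near z 104 {'pr2': 7, 'pcover': 7, 'pfloor': 10, 'plow': 15}
6 (50, 32, 22) grasp [-104.  102.] near z 122 {'pr2': 8, 'pcover': 9, 'pfloor': 14, 'plow': 17}
7 (25, 38, 26) grasp [-123.  118.] near z 143 {'pcover': 11, 'pfloor': 20, 'plow': 23, 'flow': 27}
8 (0, 50, 28) grasp [-146.  135.] near z 163 {'pcover': 19, 'plow': 29, 'pfloor': 29, 'flow': 37}
9 (-25, 75, 28) grasp [-171.  160.] near z 188 {'pcover': 23, 'plow': 36, 'pfloor': 47, 'pr1': 60}
10 (-40, 130, 24) grasp [-191.  205.] near z 228 {'pcover': 52, 'plow': 59, 'pfloor': 87, 'pr1': 90}
(118, 30, 4) shift [ 12.9   0.3 -12.2] rot [ 0.003 -0.068 -0.005] rows>= 0.5
(118, 28, 9.5) shift [ 30.2   0.2 -24.5] rot [ 0.003 -0.164 -0.005] rows>= 1.3
(117, 25, 15) shift [ 47.8   0.2 -34. ] rot [ 0.003 -0.26  -0.005] rows>= 2.1
(105, 24.5, 16.5) shift [ 41.1   0.2 -36.6] rot [ 0.003 -0.286 -0.005] rows>= 2.3
(80, 26, 19) shift [ 25.1   0.3 -42.9] rot [ 0.003 -0.33  -0.005] rows>= 2.6
(50, 32, 22) shift [  6.1   0.5 -54.2] rot [ 0.002 -0.382 -0.005] rows>= 3.1
(25, 38, 26) shift [ -3.8   0.5 -66.3] rot [ 0.002 -0.452 -0.005] rows>= 3.6
(0, 50, 28) shift [-21.1   0.7 -80.9] rot [ 0.002 -0.487 -0.005] rows>= 3.9
(-25, 75, 28) shift [ -46.2    0.9 -105.9] rot [ 0.002 -0.487 -0.005] rows>= 3.9
(-40, 130, 24) shift [ -76.6    1.2 -155.2] rot [ 0.002 -0.417 -0.005] rows>= 4.2
```

```bash
python3 -m pendant '[[[0,6,0,-6,0,-0.034,0],[0,13,0,-12,0,-0.068,0],[0,22,0,-18,0,-0.116,0],[0,30,0,-25,0,-0.164,0],[0,30,0,-25,0,-0.164,0]]]'; python3 plan.py | tail -10; python3 -c "
from h import *
where()
print(ctrl.boxes_of('side','pin_near_end')[:1])
im=snap('side','s2.png');cv2.imwrite('pics/c2.png',cv2.resize(im[185:285,270:390,::-1],(720,600),interpolation=2))"
```

```text
time_s: 3.63
eef_pos: [0.4562, -0.2535, 0.2158]
eef_rot: [0.052, 0.785, 0.614, -0.065]
wrist_force: [-0.2, 0.0, -0.7]
opening: 0.33
grasp_force: 59.2
(118, 30, 4) shift [-16.6   0.8  15.4] rot [ 0.001  0.097 -0.003] rows>= 0.8
(118, 28, 9.5) shift [-1.5  0.8  0.4] rot [ 0.001  0.001 -0.003] rows>= 0.0
(117, 25, 15) shift [ 14.3   0.8 -11.9] rot [ 0.001 -0.095 -0.003] rows>= 0.8
(105, 24.5, 16.5) shift [  7.2   0.8 -13.3] rot [ 0.001 -0.121 -0.003] rows>= 1.0
(80, 26, 19) shift [ -9.6   0.9 -16.9] rot [ 0.001 -0.165 -0.003] rows>= 1.3
(50, 32, 22) shift [-30.2   0.9 -24.9] rot [ 0.001 -0.217 -0.003] rows>= 1.7
(25, 38, 26) shift [-41.9   1.  -35.3] rot [ 0.001 -0.287 -0.003] rows>= 2.3
(0, 50, 28) shift [-61.4   1.1 -46.9] rot [ 0.001 -0.322 -0.003] rows>= 2.6
(-25, 75, 28) shift [-90.2   1.2 -67.4] rot [ 0.001 -0.322 -0.003] rows>= 2.7
(-40, 130, 24) shift [-128.3    1.3 -111.1] rot [ 0.001 -0.252 -0.003] rows>= 4.1
t 3.63 grasp local mm [ -0.6 -45.7  62.9] tilt 9.5 F [-0.2  0.  -0.7] open 0.33 gf 59.2 q [-0.69  0.31  1.88 -0.19  0.88 -0.33]
[{'point': [0.5823, 0.5845], 'confidence': 0.72}]
```

View pics/c2.png

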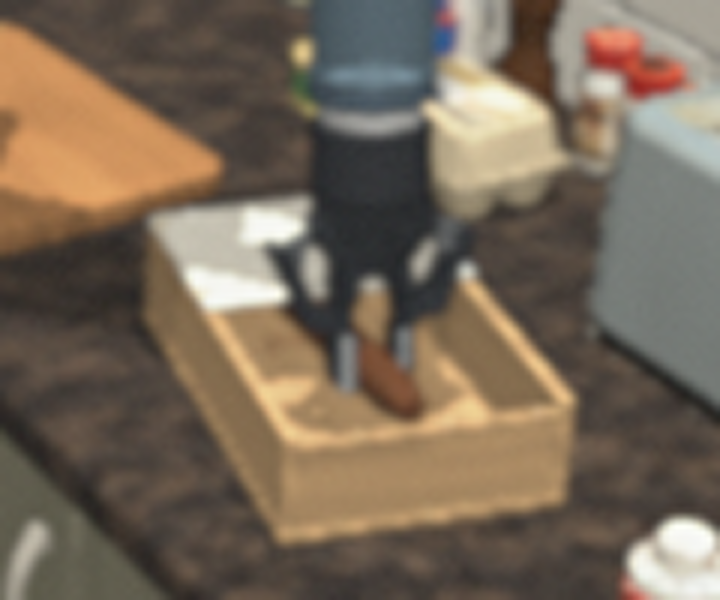

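The fingers hold the pin, and its near end has risen to about (338, 252). No contact force shows. I'll continue to tilt and pull, and check the predicted end position.

```bash
python3 -c "
from h import *
print('exp', proj('side',w(b,(0,-.1187,.0676))))
for da in (-4,-2,2,4):
    a=np.radians(9.5+da);print(da,proj('side',w(b,(0,-.0457-.0714*np.cos(a)-.007*.0,.056+.0714*np.sin(a)))))"
python3 -m pendant '[[[0,7,0,-6,0,-0.048,0],[0,14,0,-12,0,-0.095,0],[0,10,0,-13,0,-0.11,0],[0,7,0,-13,0,-0.121,0],[0,7,0,-13,0,-0.121,0]]]'; python3 plan.py | tail -6; python3 -c "
from h import *
where()"
```

```text
exp [338.90734044 253.25489434]
-4 [338.59797119 254.11521199]
-2 [338.62149867 253.48221911]
2 [338.6402326  252.18597297]
4 [338.63538717 251.52447237]
time_s: 4.15
eef_pos: [0.4575, -0.247, 0.226]
eef_rot: [0.087, 0.78, 0.609, -0.112]
wrist_force: [-0.3, -0.4, -1.2]
opening: 0.328
grasp_force: 59.2
(80, 26, 19) shift [-15.1   1.1  -4. ] rot [-0.002 -0.047 -0.005] rows>= 0.4
(50, 32, 22) shift [-36.4   1.2  -9.6] rot [-0.002 -0.099 -0.005] rows>= 0.9
(25, 38, 26) shift [-49.3   1.3 -18.4] rot [-0.002 -0.169 -0.005] rows>= 1.4
(0, 50, 28) shift [-70.1   1.4 -27.7] rot [-0.002 -0.204 -0.005] rows>= 1.8
(-25, 75, 28) shift [-101.1    1.5  -44.6] rot [-0.002 -0.204 -0.005] rows>= 2.6
(-40, 130, 24) shift [-144.     1.7  -83.5] rot [-0.002 -0.134 -0.005] rows>= 4.0
t 4.15 grasp local mm [ -1.3 -56.9  77.2] tilt 16.3 F [-0.3 -0.4 -1.2] open 0.33 gf 59.2 q [-0.65  0.29  1.89 -0.34  0.87 -0.19]
```

Force is low and the geometry matches, so I'll draw it out.

```bash
python3 -m pendant '[[[0,-15,1,-4,0,-0.047,0],[0,-26,1,-7,0,-0.073,0],[0,-36,1,-10,0,-0.099,0],[0,-49,1,-18,0,-0.169,0],[0,-49,1,-18,0,-0.169,0]]]'; python3 plan.py | tail -3; python3 -c "
from h import *
where()
im=snap('side','s3.png');cv2.imwrite('pics/c3.png',cv2.resize(im[165:285,260:404,::-1],(720,600),interpolation=2))"
```

```text
time_s: 4.57
eef_pos: [0.4485, -0.2892, 0.2585]
eef_rot: [0.14, 0.768, 0.599, -0.178]
wrist_force: [1.3, -0.1, -1.3]
opening: 0.323
grasp_force: 59.3
(0, 50, 28) shift [-20.7  -0.1  -5. ] rot [-0.001 -0.031 -0.006] rows>= 0.5
(-25, 75, 28) shift [-54.2   0.1 -16.4] rot [-0.001 -0.031 -0.006] rows>= 1.4
(-40, 130, 24) shift [-103.2    0.4  -47.3] rot [-0.001  0.038 -0.006] rows>= 2.7
t 4.57 grasp local mm [   0.  -124.9  119.4] tilt 26.2 F [ 1.3 -0.1 -1.3] open 0.32 gf 59.3 q [-0.68  0.26  1.87 -0.55  0.88 -0.11]
```

View pics/c3.png

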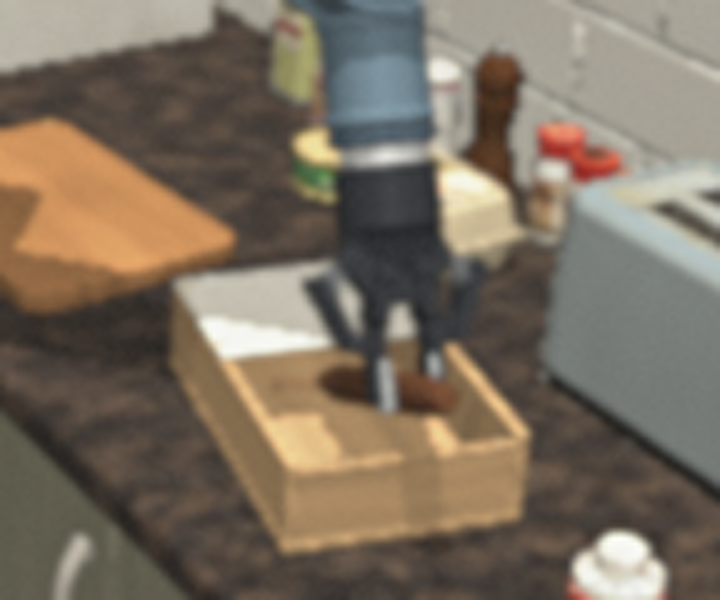

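The pin is seen slanting out between the fingers at full-frame (325–350, 241–246), and the covered end is close to the cover edge. I'll keep pulling and then lift.

```bash
python3 -m pendant '[[[0,-21,0,-5,0,-0.031,0],[0,-54,0,-16,0,-0.031,0],[0,-79,0,-32,0,0,0],[0,-103,0,-47,0,0.038,0],[0,-103,0,-47,0,0.038,0]]]'; python3 -c "
from h import *
where()
go((0,-.15,.30),0)
go((0,-.0486,.16),0,np.array([.44,.2087,.0136]))"
```

```text
time_s: 5.03
eef_pos: [0.4317, -0.3601, 0.3496]
eef_rot: [0.131, 0.772, 0.601, -0.161]
wrist_force: [0.8, -1.5, 1.2]
opening: 0.328
grasp_force: 59.3
t 5.03 grasp local mm [   1.5 -192.2  207.9] tilt 23.9 F [ 0.8 -1.5  1.2] open 0.33 gf 59.3 q [-0.82  0.17  1.76 -0.41  1.01 -0.38]
shift [-61.6   0.3 -88. ] rot [ 0.007  0.417 -0.008] rows>= 3.3
shift [ 477.  -117.9 -174.7] rot [-0.046  0.416 -0.257] rows>= 12.5
```

```bash
python3 -m pendant '[[[0,-62,0,-88,0,0.417,0],[0,-62,0,-88,0,0.417,0],[0,-62,0,-88,0,0.417,0],[0,-62,0,-88,0,0.417,0],[0,-62,0,-88,0,0.417,0]]]'; python3 -c "
from h import *
where()
go((0,-.0486,.25),0,np.array([.44,.2087,.0136]))"
```

```text
time_s: 5.45
eef_pos: [0.426, -0.3781, 0.4504]
eef_rot: [-0.0, 0.788, 0.615, 0.002]
wrist_force: [-0.5, -0.6, -1.5]
opening: 0.328
grasp_force: 59.8
t 5.45 grasp local mm [  -0.3 -147.7  295.4] tilt -0.2 F [-0.5 -0.6 -1.5] open 0.33 gf 59.8 q [-0.94  0.13  1.57  0.    1.44 -0.69]
shift [ 525.5 -116.6   46.7] rot [ 0.003 -0.003 -0.259] rows>= 13.0
```

```bash
python3 -m pendant '[[[0,40,-9,0,0,0,-0.02],[0,80,-18,0,0,0,-0.04],[0,120,-27,5,0,0,-0.06],[0,160,-36,10,0,0,-0.08],[0,200,-45,15,0,0,-0.10]]]'; python3 -c "
from h import *
go((0,-.0486,.20),0,np.array([.44,.2087,.0136]))"
```

```text
time_s: 5.87
eef_pos: [0.4298, -0.1696, 0.4322]
eef_rot: [-0.002, 0.756, 0.655, -0.0]
wrist_force: [1.5, -0.3, -1.1]
opening: 0.327
grasp_force: 59.8
shift [327.7 -36.1  78. ] rot [-0.003 -0.002 -0.157] rows>= 8.1
```

```bash
python3 -m pendant '[[[0,40,-4,8,0,0,-0.02],[0,80,-9,16,0,0,-0.04],[0,120,-13,26,0,0,-0.06],[0,160,-18,36,0,0,-0.08],[0,195,-22,45,0,0,-0.10]]]'; python3 -c "
from h import *
go((0,-.0486,.145),0,np.array([.44,.2087,.0136]))"
```

```text
time_s: 6.28
eef_pos: [0.4352, 0.027, 0.3874]
eef_rot: [-0.002, 0.722, 0.692, -0.001]
wrist_force: [-0.6, 0.2, -0.9]
opening: 0.329
grasp_force: 59.8
shift [133.1   0.2  87.6] rot [-0.003 -0.001 -0.055] rows>= 3.8
```

```bash
python3 -m pendant '[[[0,35,0,20,0,0,-0.02],[0,70,0,42,0,0,-0.04],[0,100,0,65,0,0,-0.055],[0,125,0,80,0,0,-0.055],[0,133,0,87,0,0,-0.055]]]'; python3 -m pendant '[[[0,0,0,0,0,0,0],[0,0,0,0,0,0,0],[0,0,0,0,0,0,0],[0,0,0,0,0,0,0]]]'; python3 -c "
from h import *
B=np.array([.44,.2087,.0136])
where(B);go((0,-.0486,.145),0,B)
im=snap('side','s4.png');top=snap('top','t4.png')
cv2.imwrite('pics/c4.png',cv2.resize(np.hstack([im[100:310,150:430,::-1],top[100:310,120:400,::-1]]),(800,300)))
for c,s in (('side',proj('side',w(B,(0,0,.138)))),('top',proj('top',w(B,(0,0,.138))))):
    r=ctrl.boxes_of(c,'rolling_pin')[:1];print(c,s,[np.array(q['point'])*[560,420] for q in r])
    print([ (c,n,(np.array(q['point'])*[560,420]).round()) for n in ('pin_near_end','pin_covered_end','timer','candle') for q in ctrl.boxes_of(c,n)[:1]])
    print(proj(c,w(B,(0,-.12,.138))),proj(c,w(B,(0,.12,.138))))"
```

```text
time_s: 6.7
eef_pos: [0.4397, 0.16, 0.2988]
eef_rot: [-0.003, 0.702, 0.712, -0.002]
wrist_force: [0.1, -0.7, -1.2]
opening: 0.327
grasp_force: 59.8
time_s: 7.03
eef_pos: [0.4432, 0.1558, 0.3043]
eef_rot: [0.0, 0.704, 0.71, 0.001]
wrist_force: [0.2, -0.4, -1.7]
opening: 0.331
grasp_force: 59.8
t 7.03 grasp local mm [  2.8 -52.8 149.3] tilt -0.0 F [ 0.2 -0.4 -1.7] open 0.33 gf 59.8 q [0.08 0.06 1.96 0.   1.12 0.07]
shift [ 4.3 -2.5  4.3] rot [ 0.002 -0.001 -0.004] rows>= 0.2
side [267.81221719 181.08229572] []
[('side', 'pin_near_end', array([366., 300.])), ('side', 'pin_covered_end', array([276., 183.])), ('side', 'timer', array([385., 282.])), ('side', 'candle', array([225., 195.]))]
[281.18262804 190.60154256] [255.64342969 172.41856104]
top [208.24035148 213.35175178] [array([352.52 , 198.996])]
[('top', 'pin_near_end', array([198., 215.])), ('top', 'pin_covered_end', array([201., 213.])), ('top', 'timer', array([431., 180.]))]
[248.32753962 208.44124637] [168.01035248 218.2797509 ]
```

View pics/c4.png

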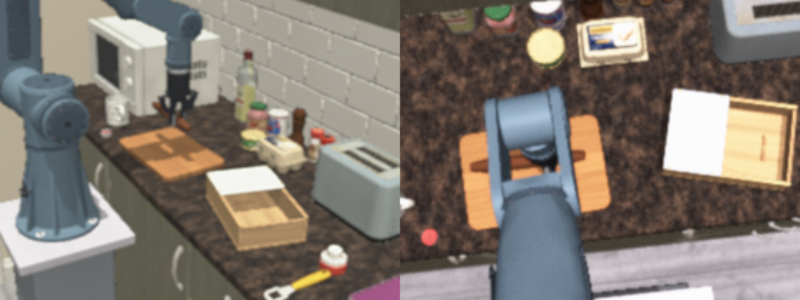

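The box is empty. The pin is held level over the board, with its ends at about (169, 216) and (245, 208) in the top picture, where they were predicted. The timer and candle are where they were. I'll hand in.

```bash
python3 -c "
from h import *
print(ctrl.hand_in())"
```

```text
the job is handed in; nothing more can be done
None
```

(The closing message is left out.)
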